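Line up mould guide bushes by height on the setting strip

TASK

Four steel guide bushes for the next mould are scattered on the press bench. Stand them on the four white marks of the red-brown setting strip, one centred on each mark, in order of height: the shortest on the mark next to the brass post, the tallest on the mark farthest from it. Keep them upright, never letting one tip over, and leave all four standing still, released.

Things in the scene. Friction and masses are not known exactly. Their poses are not given: they have to be found in the camera images.
- bush38: loose steel guide bush 38 mm tall, standing on its foot: round flange 40 mm across and 6 mm thick at the bottom, plain round shank 26 mm across above it, dark bore in the top and a dark ring groove near the top. Origin: centre of its underside; z up along its axis. The four bushes differ only in height (38, 54, 70, 86 mm).
- bush54: loose steel guide bush 54 mm tall, standing on its foot: round flange 40 mm across and 6 mm thick at the bottom, plain round shank 26 mm across above it, dark bore in the top and a dark ring groove near the top. Origin: centre of its underside; z up along its axis. The four bushes differ only in height (38, 54, 70, 86 mm).
- bush70: loose steel guide bush 70 mm tall, standing on its foot: round flange 40 mm across and 6 mm thick at the bottom, plain round shank 26 mm across above it, dark bore in the top and a dark ring groove near the top. Origin: centre of its underside; z up along its axis. The four bushes differ only in height (38, 54, 70, 86 mm).
- bush86: loose steel guide bush 86 mm tall, standing on its foot: round flange 40 mm across and 6 mm thick at the bottom, plain round shank 26 mm across above it, dark bore in the top and a dark ring groove near the top. Origin: centre of its underside; z up along its axis. The four bushes differ only in height (38, 54, 70, 86 mm).
- mark1: flat white painted disc 44 mm across on the top of the red-brown strip, one of a row of four 70 mm apart along the strip's x axis (this one at x = -105 mm in the strip's frame). Origin: its centre, at the strip's top surface, 10 mm above the table.
- mark2: flat white painted disc 44 mm across on the top of the red-brown strip, one of a row of four 70 mm apart along the strip's x axis (this one at x = -35 mm in the strip's frame). Origin: its centre, at the strip's top surface, 10 mm above the table.
- mark3: flat white painted disc 44 mm across on the top of the red-brown strip, one of a row of four 70 mm apart along the strip's x axis (this one at x = 35 mm in the strip's frame). Origin: its centre, at the strip's top surface, 10 mm above the table.
- mark4: flat white painted disc 44 mm across on the top of the red-brown strip, one of a row of four 70 mm apart along the strip's x axis (this one at x = 105 mm in the strip's frame). Origin: its centre, at the strip's top surface, 10 mm above the table.
- post: fixed brass post, 16 mm across (24 mm at its foot), 45 mm tall, standing on the strip's centre line at one end, 65 mm beyond the last mark; it may be at either end of the row (the other end has only a flat dark screw head, 4 mm high). Origin: centre of its underside, on the strip's top.
- strip: fixed red-brown strip lying on the white table, 390 mm long (its x axis, roughly straight ahead of the robot), 70 mm wide (y), 10 mm thick, with the row of four white marks. Origin: centre of its underside.
Not all that is in view belongs to the job. What is shaped like the bush70 but pink or purple is not meant.

How it is judged:
By the outcome, as a careful person would: the job done as asked, in the order asked, and still so for the second after the job is handed in, with the robot touching nothing.
It also fails if it takes over 112 s, if anything falls off the work surface, if the arm or the gripper's body presses on something with over 40 N, if the wrist force passes 120 N, or if a joint passes its speed limit or range.

ROBOT

A 6-joint arm with a two-finger parallel gripper is mounted at the origin on the work surface. World frame = base frame: x ahead of the robot, y to its left, z up, the work surface at z = 0. Lengths are in m, angles in rad, forces in N, time in s.
With the tool pointing down it reaches from about 0.2 to 0.875 m from the base axis. Payload 3.4 kg.
Tool frame: the origin (TCP) lies on the centre line of the jaws, within the pads' length; the fingertips stand 17 mm ahead of it and the grasp point (between the pads) lies 2 mm behind it; z points along the fingers, y is the direction in which the jaws open and shut (so a half turn about z gives the same grasp; the last joint's range is limited). The gripper opens to 94 mm and grips with 3 to 60 N. Pads are 16 mm wide; open, the fingers measure 119 mm over their backs; the gripper's body (75 mm by 177 mm) begins 78 mm behind the grasp point.
Start: joints at [1.209, 0.276, 1.505, -0, 1.361, -0.121], TCP at [0.137, 0.558, 0.222] pointing down, gripper open.
Joint ranges: [-2.89, 2.89], [-0.75, 2.08], [0.22, 2.7], [-1.18, 4.32], [0.11, 2.71], [-2.7, 2.7]. Speed limits (rad/s): [2.57, 2.57, 3.14, 3.14, 3.14, 3.14].

INTERFACE

Orientations are given as a unit quaternion [x, y, z, w].
In Python, from bench import arm, cams gives the robot as it stands.
- The arm moves only by the tool jog_arm, never from a script. Its argument "moves" is a list of rows, each a list of 4 numbers: the shift along the world's x, y, z in mm, then the turn about the world's z in degrees. In form: [[tx, ty, tz, turn], ...]. A call has exactly 5 rows; each row shifts and turns the pose as measured when the row begins; what a row does not reach is not made up. A row lasts 1/10 s, in which the tool goes at most 50 mm and 8.59 degrees, less where a joint would pass 70% of its speed; a pose out of reach is approached as far as the arm can. A call with a gripper value outside its range is refused whole. "jaw" is the finger opening in mm, from 0 to 94, set as the call begins (left out, the last holds). The fingers move at their own pace and stop on an object; "squeeze" is the grip in N (left out, the last holds). Time passes only in rows, so rows that do not move let the fingers close, or fill a call up. It gives the time, the measured TCP pose, the force and the opening at its end, in the units of the state.
- arm.sense(): the state, without advancing time (a new reading comes with each control period).
- cams.capture(name): name is "scene" or "top" or "wrist"; returns a dict with "frame" (420x560x3 uint8, blue, green, red), "fx", "fy", "cx", "cy" (pixels), "extrinsics" (4x4, takes a point from camera to world coordinates); the wrist camera has in their place "hand_eye" (4x4, takes a point from camera to tool coordinates, whose origin is the TCP and whose axes are the flange's). Camera axes: x right, y up, looking along -z (the intrinsics and any distortion apply to the point x, -y, -z); pixel columns grow to the right and rows downward; lengths in m; the calibration is good to about 2 mm. A picture is of the moment at which its call begins: read the wrist's pose just before it. There is no depth.
- arm.finish_job(): hands the job in, once; it reports no verdict.
The state is a dict: "t": time; "qpos": joint angles; "dq": joint speeds; "joint_torque": joint torques, N m; "position": TCP position; "tcp_rot": TCP orientation; "ft_force": force on the tool from outside, world axes, zero at the start; "moment": the same for the moment, N m; "width": finger opening in m.
Only numpy, scipy, OpenCV 4.12 (cv2) and the standard library are available. Lean on these libraries where they do the work, as an engineer would, in place of code of your own. Each camera call takes 0.05 s, during which the arm holds its last target.

## Working session

There is one attempt and no reset: what is moved stays moved. The work goes in short steps, Python scripts to look and compute and a tool call to move; the robot and the scene stay as the last step left them, time stands still between calls to the robot, and variables do not carry over. Pictures are saved under pics/ and viewed, and the job is handed in when it is done.

Besides the shell and the picture viewer there is one more tool, called after "Request:" as name(argument=value, ...), one argument or row to a line, values as JSON. jog_arm: Moves the arm, as the interface text tells. Its arguments: {"type":"object","properties":{"moves":{"type":"array"},"jaw":{"type":"number"},"squeeze":{"type":"number"}},"required":["moves"]}

```bash
mkdir -p pics; ls
python3 - <<'E'
from bench import arm,cams
import cv2
s=arm.sense();print(s)
for n in ["scene","top"]:
    c=cams.capture(n);cv2.imwrite(f"pics/{n}0.png",c["frame"]);print(n,{k:v for k,v in c.items() if k!="frame"})
E
```

```text
pics
{'t': 0.0, 'qpos': array([ 1.20902330e+00,  2.76556760e-01,  1.50609818e+00, -2.84125351e-05,
        1.36067117e+00, -1.20972899e-01]), 'dq': array([-0.00010888, -0.00193934,  0.00092893,  0.00062431, -0.00042229,
        0.00061213]), 'joint_torque': array([-1.15782350e-03, -4.04576862e+01, -2.37231356e+01,  6.99648215e-02,
        3.48391919e-02, -1.37765937e-04]), 'position': array([0.13694051, 0.55791932, 0.22164043]), 'tcp_rot': array([ 1.20106384e-01,  9.92760648e-01, -8.44926195e-04, -1.93691545e-04]), 'ft_force': array([-0.18948096,  0.0027656 , -0.11385579]), 'moment': array([-0.01017042, -0.00305321, -0.04588583]), 'width': 0.09434823919259384}
scene {'fx': 413.28205970891975, 'fy': 413.28205970891975, 'cx': 281.2753039475773, 'cy': 205.38102512201132, 'extrinsics': array([[ 0.09461207, -0.55516884,  0.82633898,  1.21947821],
       [ 0.99536301,  0.067221  , -0.0688027 , -0.08829996],
       [-0.01735022,  0.82901683,  0.55895445,  0.48861468],
       [ 0.        ,  0.        ,  0.        ,  1.        ]])}
top {'fx': 491.1335861237158, 'fy': 491.1335861237158, 'cx': 277.6313858118799, 'cy': 213.63816759073356, 'extrinsics': array([[ 0.01891432,  0.9968244 , -0.07735217,  0.45471849],
       [-0.99940513,  0.01661829, -0.03021963, -0.06379945],
       [-0.0288382 ,  0.07787774,  0.99654574,  1.03758941],
       [ 0.        ,  0.        ,  0.        ,  1.        ]])}
```

View pics/scene0.png

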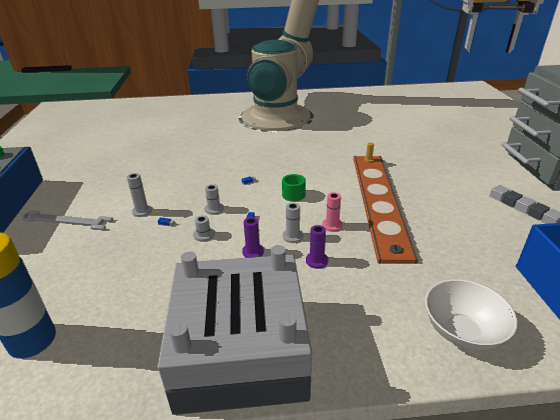

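View pics/top0.png

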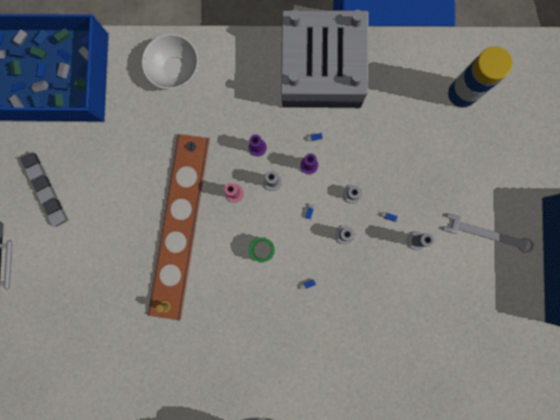

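The post is at the robot end: scene (370,152), top (162,306). In the top view the steel bushes are at about (272,181), (352,193), (345,234) and (424,240). The pink and purple ones are decoys. I'll zoom in to measure.

```bash
cat > h.py <<'E'
import numpy as np,cv2
def ray(c,u,v,E=None):
    E=c["extrinsics"] if E is None else E
    d=E[:3,:3]@np.array([(u-c["cx"])/c["fx"],-(v-c["cy"])/c["fy"],-1.]);return E[:3,3],d
def onz(c,u,v,z,E=None):
    o,d=ray(c,u,v,E);return (o+d*(z-o[2])/d[2])
def proj(c,p,E=None):
    E=c["extrinsics"] if E is None else E
    q=np.linalg.inv(E)@np.append(p,1);return c["cx"]+c["fx"]*q[0]/-q[2],c["cy"]-c["fy"]*q[1]/-q[2]
E
python3 - <<'E'
from bench import arm,cams
import cv2,numpy as np
from h import *
c=cams.capture("top");f=c["frame"];s=cams.capture("scene")
b,g,r=[f[...,i].astype(int) for i in range(3)]
red=((r>g+50)&(r>100)&(g>b+5)).astype(np.uint8)
cn,_=cv2.findContours(red,cv2.RETR_CCOMP,cv2.CHAIN_APPROX_NONE)
big=max(cn,key=cv2.contourArea);print(cv2.minAreaRect(big))
hull=np.zeros_like(red);cv2.drawContours(hull,[cv2.convexHull(big)],-1,1,-1)
hull=cv2.erode(hull,np.ones((3,3)))
w=((hull>0)&(f.min(2)>130)).astype(np.uint8)
n,l,st,ce=cv2.connectedComponentsWithStats(w)
for i in range(1,n):
    if st[i,4]>100: print(ce[i],st[i,4],onz(c,*ce[i],.01)[:2])
cv2.imwrite("pics/topz.png",cv2.resize(f[110:290,200:460],None,fx=3,fy=3,interpolation=cv2.INTER_CUBIC))
cv2.imwrite("pics/scz.png",cv2.resize(s["frame"][160:275,110:345],None,fx=3.4,fy=3.4,interpolation=cv2.INTER_CUBIC))
E
```

```text
((189.459228515625, 156.02842712402344), (24.821638107299805, 38.8497314453125), 10.12467098236084)
```

View pics/topz.png

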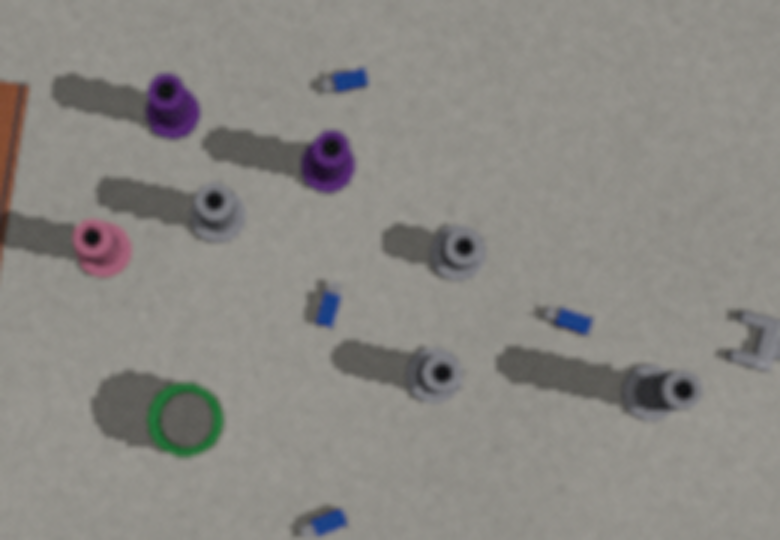

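View pics/scz.png

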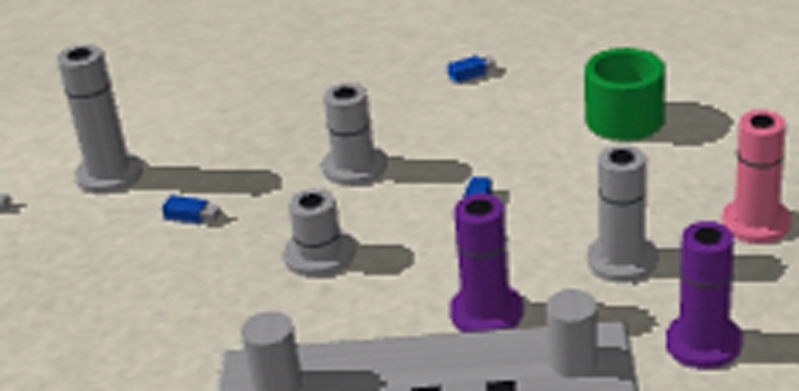

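The views show bush38, 54, 70 and 86 clearly, all standing. Next I'll detect the bore centres in both views, and the marks.

Run:
```python
from bench import arm,cams
import cv2,numpy as np
from h import *
c=cams.capture("top");f=c["frame"];s=cams.capture("scene")
def dark(f,u,v,r=7,k=8,th=60):
    u0,v0=int(round(u))-r,int(round(v))-r
    p=cv2.resize(cv2.cvtColor(f,cv2.COLOR_BGR2GRAY)[v0:v0+2*r+1,u0:u0+2*r+1],None,fx=k,fy=k,interpolation=cv2.INTER_CUBIC)
    n,l,st,ce=cv2.connectedComponentsWithStats((p<th).astype(np.uint8))
    best=min(range(1,n),key=lambda i:np.hypot(*(ce[i]-p.shape[0]/2)) if st[i,4]>100 else 1e9)
    return (ce[best]+.5)/k-.5+[u0,v0],st[best,4]/k/k
T={38:(354.7,192),54:(347.3,234.3),70:(271,176.7),86:(427.7,239.7)}
S={38:(201.7,219.0),54:(211,187),70:(292.7,206),86:(133.5,175.7)}
for h in T:
    t,a=dark(f,*T[h]);q,b=dark(s["frame"],*S[h],r=5)
    print(h,t.round(1),round(a),q.round(1),round(b),"top",onz(c,*t,h/1e3)[:2].round(4),"scene",onz(s,*q,h/1e3)[:2].round(4))
for name,cc in(("top",c),("scene",s)):
    f=cc["frame"];hsv=cv2.cvtColor(f,cv2.COLOR_BGR2HSV)
    red=(((hsv[...,0]<14))&(hsv[...,1]>120)).astype(np.uint8)
    cn,hi=cv2.findContours(red,cv2.RETR_CCOMP,cv2.CHAIN_APPROX_NONE)
    for i,k in enumerate(cn):
        if hi[0][i][3]>=0 and cv2.contourArea(k)>120:
            m=cv2.moments(k);u=np.array([m["m10"],m["m01"]])/m["m00"];print(name,u.round(1),m["m00"],onz(cc,*u,.01)[:2].round(4))
p=c["frame"][120:330,130:250];cv2.imwrite("pics/strip.png",cv2.resize(p,None,fx=2.8,fy=2.8))
```

```text
38 [354.3 191.8] 20 [201.  218.6] 20 top [ 0.5797 -0.1891] scene [ 0.5793 -0.1864]
54 [347.  233.9] 22 [211.  186.9] 15 top [ 0.4928 -0.1731] scene [ 0.493  -0.1699]
70 [271.  176.5] 21 [292.4 205.6] 21 top [ 0.6038 -0.0198] scene [ 0.6038 -0.0169]
86 [427.4 239.5] 25 [132.8 175.4] 15 top [ 0.4836 -0.3234] scene [ 0.4835 -0.3204]
top [163.2 306.5] 178.5 [0.3365 0.202 ]
top [169.9 274.8] 454.5 [0.4023 0.1905]
top [175.3 241.7] 449.0 [0.4717 0.1815]
top [180.7 208.9] 448.5 [0.5411 0.1724]
top [186.  176.4] 437.0 [0.6105 0.1636]
scene [388.7 227.5] 298.5 [0.6116 0.1667]
scene [382.4 206.9] 248.0 [0.5424 0.1756]
scene [377.1 188.9] 209.0 [0.4729 0.1848]
scene [372.3 173. ] 170.5 [0.4032 0.1937]
```

View pics/strip.png

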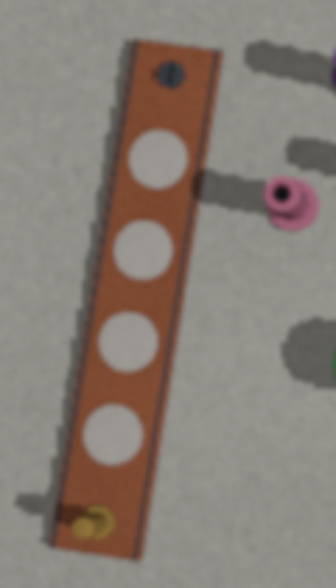

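Request:
jog_arm(
  moves=[
    [31,-38,0,1.3],
    [31,-38,0,1.3],
    [31,-38,0,1.3],
    [31,-38,0,1.3],
    [31,-38,0,1.2],
  ],
  jaw=60,
  squeeze=30,
)

```text
t: 0.8
position: [0.2921, 0.3677, 0.2212]
tcp_rot: [0.056, 0.998, 0.001, -0.0]
ft_force: [0.2, 0.8, -0.0]
width: 0.0612
```

Request:
jog_arm(
  moves=[
    [31,-38,0,0],
    [31,-38,0,0],
    [31,-38,0,0],
    [31,-38,0,0],
    [31,-38,0,0],
  ],
)

```text
t: 1.3
position: [0.4489, 0.1726, 0.2224]
tcp_rot: [0.056, 0.998, 0.003, 0.002]
ft_force: [0.7, 0.6, 0.4]
width: 0.0601
```

Request:
jog_arm(
  moves=[
    [31,-38,0,0],
    [31,-38,0,0],
    [31,-38,0,0],
    [0,0,0,0],
    [0,0,0,0],
  ],
)

```text
t: 1.8
position: [0.5468, 0.05, 0.2221]
tcp_rot: [0.06, 0.998, 0.002, 0.003]
ft_force: [0.7, 0.6, -0.2]
width: 0.0601
```

Request:
jog_arm(
  moves=[
    [19,-23,0,0],
    [19,-23,0,0],
    [19,-22,0,0],
    [0,0,0,0],
    [0,0,0,0],
  ],
)

```text
t: 2.3
position: [0.6011, -0.0134, 0.2221]
tcp_rot: [0.057, 0.998, 0.004, 0.001]
ft_force: [-0.4, 1.0, 0.9]
width: 0.0599
```

Run:
```python
from bench import arm,cams
import cv2,numpy as np
s=arm.sense();print(s["position"],s["tcp_rot"])
c=cams.capture("wrist");cv2.imwrite("pics/w1.png",c["frame"]);print({k:v for k,v in c.items() if k!="frame"})
```

```text
[ 0.60109067 -0.01335968  0.22212159] [0.05674929 0.99838079 0.003735   0.00117237]
{'fx': 360.93975208468106, 'fy': 360.93975208468106, 'cx': 279.1867974423155, 'cy': 212.57594503121774, 'hand_eye': array([[-1.10115134e-03,  9.69098392e-01,  2.46672038e-01,
         7.13762819e-02],
       [ 9.99998951e-01,  1.29919799e-03, -6.40123221e-04,
         1.43089379e-03],
       [-9.40818200e-04,  2.46671074e-01, -9.69098806e-01,
        -1.62561254e-01],
       [ 0.00000000e+00,  0.00000000e+00,  0.00000000e+00,
         1.00000000e+00]])}
```

View pics/w1.png

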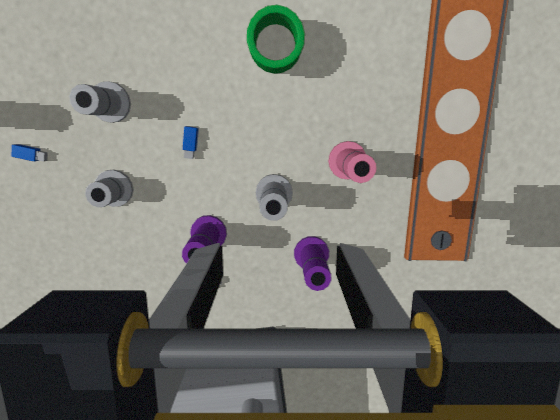

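```bash
cat >> h.py <<'E'
from scipy.spatial.transform import Rotation as R
def wristE(c,s):
    T=np.eye(4);T[:3,:3]=R.from_quat(s["tcp_rot"]).as_matrix();T[:3,3]=s["position"];return T@c["hand_eye"]
def dark(f,u,v,r=7,k=8,th=60):
    u0,v0=int(round(u))-r,int(round(v))-r
    p=cv2.resize(cv2.cvtColor(f,cv2.COLOR_BGR2GRAY)[v0:v0+2*r+1,u0:u0+2*r+1],None,fx=k,fy=k,interpolation=cv2.INTER_CUBIC)
    n,l,st,ce=cv2.connectedComponentsWithStats((p<th).astype(np.uint8))
    b=min(range(1,n),key=lambda i:np.hypot(*(ce[i]-p.shape[0]/2)) if st[i,4]>100 else 1e9)
    return (ce[b]+.5)/k-.5+[u0,v0],st[b,4]/k/k
E
python3 - <<'E'
from bench import arm,cams
from h import *
s=arm.sense();c=cams.capture("wrist");E=wristE(c,s)
for n,p,h in(("70",(273,207),.07),("54",(84,99),.054),("38",(98,194),.038),("pink",(362,168),.07),("purR",(317,278),.07),("m1?",(467,35),.01),("m2",(457,112),.01),("m3",(448,181),.01)):
    q,a=(np.array(p),0) if h<.03 else dark(c["frame"],*p,r=13,th=70)
    print(n,q.round(1),round(a),onz(c,*q,h,E)[:2].round(4))
t=cams.capture("top")
for p in((257,146),(309,163),(233,192)):print(onz(t,p[0],p[1]-6+ (4),.07)[:2])
E
```

```text
70 [272.9 206.8] 171 [ 0.6045 -0.0166]
54 [83.3 98.8] 192 [ 0.4931 -0.1697]
38 [ 97.5 194.3] 144 [ 0.5799 -0.186 ]
pink [361.5 168.3] 185 [0.5791 0.0644]
purR [317.8 278.3] 194 [0.6784 0.0173]
m1? [467  35] 0 [0.4727 0.1852]
m2 [457 112] 0 [0.543  0.1763]
m3 [448 181] 0 [0.6124 0.1674]
[0.66891899 0.009494  ]
[ 0.63591094 -0.09490871]
[0.57550907 0.05526084]
```

Request:
jog_arm(
  moves=[
    [3,-3,-20,0],
    [0,0,-30,0],
    [0,0,-30,0],
    [0,0,-30,0],
    [0,0,0,0],
  ],
)

```text
t: 2.95
position: [0.6013, -0.0104, 0.113]
tcp_rot: [0.053, 0.999, 0.004, 0.004]
ft_force: [-0.3, 0.2, 0.2]
width: 0.0599
```

Request:
jog_arm(
  moves=[
    [0,0,-20,0],
    [0,0,-20,0],
    [0,0,-20,0],
    [0,0,0,0],
    [0,0,0,0],
  ],
)

```text
t: 3.45
position: [0.6038, -0.0072, 0.0596]
tcp_rot: [0.051, 0.999, 0.004, 0.009]
ft_force: [0.9, 1.1, 0.2]
width: 0.0598
```

Request:
jog_arm(
  moves=[
    [0,-5,0,0],
    [0,-5,-5,0],
    [0,0,-10,0],
    [0,0,-6,0],
    [0,0,0,0],
  ],
)

```text
t: 3.95
position: [0.6067, -0.0183, 0.0422]
tcp_rot: [0.051, 0.999, 0.003, 0.013]
ft_force: [-0.8, 0.4, 0.2]
width: 0.0602
```

Run:
```python
from bench import arm
s=arm.sense();print(s["position"],s["tcp_rot"],s["dq"],s["qpos"])
```

```text
[ 0.60671363 -0.01833214  0.04216321] [0.05072448 0.99861641 0.0033979  0.01344425] [-0.00211671 -0.00090459 -0.00263016  0.0018563   0.00135259 -0.00091425] [-0.1506394   0.45767613  1.70903314  0.01161827  0.94883694 -1.62657966]
```

Request:
jog_arm(
  moves=[
    [-2,1,0,0],
    [0,0,0,0],
    [0,0,0,0],
    [0,0,0,0],
    [0,0,0,0],
  ],
  jaw=15,
)

```text
t: 4.45
position: [0.6043, -0.0173, 0.0419]
tcp_rot: [0.051, 0.999, 0.003, 0.013]
ft_force: [-0.7, -0.6, -1.5]
width: 0.0254
```

```bash
cat > st.py <<'E'
from bench import arm
from h import *
s=arm.sense();m=R.from_quat(s["tcp_rot"]).as_matrix()
print("t",round(s["t"],2),"pos mm",(s["position"]*1e3).round(1),"fingers dir xy deg",np.degrees(m[:2,2]).round(2),"jaw ang",round(np.degrees(np.arctan2(m[1,1],m[0,1])),1),"w",round(s["width"]*1e3,1),"F",s["ft_force"].round(1))
E
python3 st.py
```

```text
t 4.45 pos mm [604.3 -17.3  41.9] fingers dir xy deg [1.51 0.29] jaw ang 84.2 w 25.4 F [-0.7 -0.6 -1.5]
```

Request:
jog_arm(
  moves=[
    [0,0,15,0],
    [0,0,25,0],
    [0,0,30,0],
    [0,0,25,0],
    [0,0,10,0],
  ],
)

```text
t: 4.95
position: [0.5992, -0.0164, 0.1449]
tcp_rot: [0.051, 0.999, 0.004, 0.006]
ft_force: [0.7, -0.1, -3.4]
width: 0.0258
```

```bash
python3 st.py
```

```text
t 4.95 pos mm [599.2 -16.4 144.9] fingers dir xy deg [0.76 0.42] jaw ang 84.2 w 25.8 F [ 0.7 -0.1 -3.4]
```

Request:
jog_arm(
  moves=[
    [-5,15,5,0],
    [-8,27,5,0],
    [-10,32,0,0],
    [-10,32,0,0],
    [-10,32,0,0],
  ],
)

```text
t: 5.45
position: [0.552, 0.1254, 0.1514]
tcp_rot: [0.054, 0.998, 0.004, 0.004]
ft_force: [0.0, 0.1, -3.9]
width: 0.0259
```

Request:
jog_arm(
  moves=[
    [-7,30,0,0],
    [-5,22,0,0],
    [-2,10,0,0],
    [0,0,0,0],
    [0,0,0,0],
  ],
)

```text
t: 5.95
position: [0.528, 0.1961, 0.1454]
tcp_rot: [0.051, 0.999, 0.004, -0.004]
ft_force: [0.1, -0.6, -3.0]
width: 0.0255
```

```bash
python3 st.py
```

```text
t 5.95 pos mm [528.  196.1 145.4] fingers dir xy deg [-0.38  0.48] jaw ang 84.2 w 25.5 F [ 0.1 -0.6 -3. ]
```

Request:
jog_arm(
  moves=[
    [6,-8,0,0],
    [6,-8,0,0],
    [2,-4,0,0],
    [0,0,0,0],
    [0,0,0,0],
  ],
)

```text
t: 6.45
position: [0.5449, 0.1696, 0.1448]
tcp_rot: [0.054, 0.999, 0.003, -0.003]
ft_force: [0.4, -0.0, -2.8]
width: 0.0255
```

Request:
jog_arm(
  moves=[
    [0,0,-15,0],
    [0,0,-20,0],
    [0,0,-20,0],
    [0,0,-15,0],
    [0,0,0,0],
  ],
)

```text
t: 6.95
position: [0.5462, 0.1688, 0.0744]
tcp_rot: [0.055, 0.998, 0.004, -0.002]
ft_force: [-0.9, -0.1, -3.2]
width: 0.0253
```

```bash
python3 st.py;  python3 - <<'E'
from bench import arm,cams
from h import *
s=arm.sense();c=cams.capture("wrist");cv2.imwrite("pics/w2.png",c["frame"])
c=cams.capture("scene");cv2.imwrite("pics/s2.png",cv2.resize(c["frame"][100:280,260:460],None,fx=3,fy=3))
E
```

```text
t 6.95 pos mm [546.2 168.8  74.4] fingers dir xy deg [-0.15  0.44] jaw ang 83.7 w 25.3 F [-0.9 -0.1 -3.2]
```

View pics/w2.png

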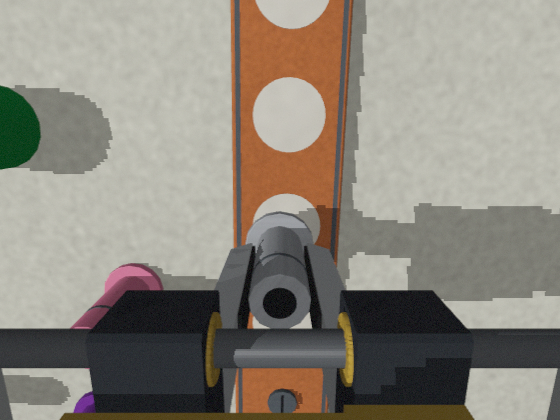

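View pics/s2.png

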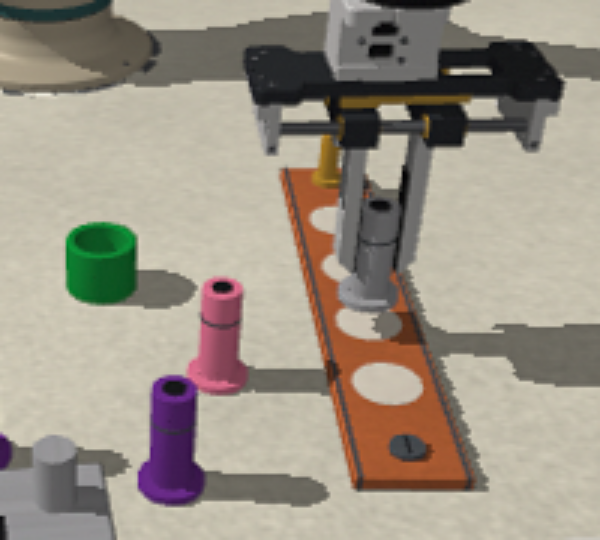

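Request:
jog_arm(
  moves=[
    [-2,4,0,0],
    [-1,3,-4,0],
    [0,0,-5,0],
    [0,0,-4,0],
    [0,0,0,0],
  ],
)

```text
t: 7.55
position: [0.5469, 0.1776, 0.0659]
tcp_rot: [0.055, 0.998, 0.005, 0.004]
ft_force: [0.2, -0.8, -3.1]
width: 0.0257
```

```bash
python3 st.py
```

```text
t 7.55 pos mm [546.9 177.6  65.9] fingers dir xy deg [0.46 0.56] jaw ang 83.7 w 25.7 F [ 0.2 -0.8 -3.1]
```

Request:
jog_arm(
  moves=[
    [-3,-2,-2,0],
    [0,0,-3,0],
    [0,0,-3,0],
    [0,0,0,0],
    [0,0,0,0],
  ],
)

```text
t: 8.05
position: [0.5435, 0.1752, 0.057]
tcp_rot: [0.055, 0.998, 0.005, 0.004]
ft_force: [0.8, -0.0, -2.7]
width: 0.0256
```

```bash
python3 st.py
```

```text
t 8.05 pos mm [543.5 175.2  57. ] fingers dir xy deg [0.44 0.55] jaw ang 83.7 w 25.6 F [ 0.8 -0.  -2.7]
```

Within 1 mm. Before lowering I'll check the held bush against the mark with the cameras.

Run:
```python
from bench import arm,cams
from h import *
z=.070+.057-.0419
c=cams.capture("scene");q=proj(c,[.5435,.1752,z]);d,a=dark(c["frame"],*q,r=6);print(q,d,a,onz(c,*d,z)[:2]*1e3)
s=arm.sense();w=cams.capture("wrist");E=wristE(w,s);q=proj(w,[.5435,.1752,z],E);print(q)
d,a=dark(w["frame"],*q,r=22,th=25);print(d,a,onz(w,*d,z,E)[:2]*1e3)
cv2.imwrite("pics/w3.png",w["frame"])
```

```text
(np.float64(387.0467464240436), np.float64(175.25825311722392)) [387.74182661 175.26248373] 24.015625 [543.68282791 176.52264845]
(np.float64(276.3968461831977), np.float64(300.8817806849057))
[279.2482373  302.80294846] 722.4375 [544.50215031 176.26470865]
```

Request:
jog_arm(
  moves=[
    [0,0,-3,0],
    [0,0,-1,0],
    [0,0,0,0],
    [0,0,0,0],
    [0,0,0,0],
  ],
)

```text
t: 8.65
position: [0.5438, 0.1753, 0.053]
tcp_rot: [0.055, 0.998, 0.005, 0.004]
ft_force: [-0.7, -0.3, -3.4]
width: 0.0259
```

```bash
python3 st.py
```

```text
t 8.65 pos mm [543.8 175.3  53. ] fingers dir xy deg [0.47 0.56] jaw ang 83.7 w 25.9 F [-0.7 -0.3 -3.4]
```

Request:
jog_arm(
  moves=[
    [-1,0,0,0],
    [0,0,-1,0],
    [0,0,-1,0],
    [0,0,0,0],
    [0,0,0,0],
  ],
)

```text
t: 9.15
position: [0.5432, 0.1754, 0.0523]
tcp_rot: [0.055, 0.998, 0.005, 0.005]
ft_force: [0.3, -1.5, -2.2]
width: 0.0259
```

```bash
python3 st.py
```

```text
t 9.15 pos mm [543.2 175.4  52.3] fingers dir xy deg [0.57 0.57] jaw ang 83.7 w 25.9 F [ 0.3 -1.5 -2.2]
```

Request:
jog_arm(
  moves=[
    [0,0,-0.5,0],
    [0,0,0,0],
    [0,0,0,0],
    [0,0,0,0],
    [0,0,0,0],
  ],
  jaw=50,
)

```text
t: 9.65
position: [0.5446, 0.1757, 0.0526]
tcp_rot: [0.055, 0.998, 0.006, 0.006]
ft_force: [-0.3, 0.8, 0.4]
width: 0.0501
```

Request:
jog_arm(
  moves=[
    [0,0,15,0],
    [0,0,30,0],
    [0,0,40,0],
    [0,0,40,0],
    [0,0,20,0],
  ],
)

```text
t: 10.15
position: [0.5407, 0.1748, 0.1982]
tcp_rot: [0.055, 0.998, 0.004, 0.001]
ft_force: [-0.2, 0.8, -0.3]
width: 0.0498
```

```bash
python3 st.py
python3 - <<'E'
from bench import arm,cams
from h import *
z=.080
c=cams.capture("scene");q=proj(c,[.5425,.1758,z]);d,a=dark(c["frame"],*q,r=6);print(d,a,onz(c,*d,z)[:2]*1e3)
s=arm.sense();w=cams.capture("wrist");E=wristE(w,s);q=proj(w,[.5425,.1758,z],E)
d,a=dark(w["frame"],*q,r=22,th=50);print(q,d,a,onz(w,*d,z,E)[:2]*1e3)
for n,m in((1,(.4032,.194)),(2,(.473,.185)),(3,(.5425,.1758)),(4,(.612,.1668))):print(n,proj(w,[*m,.01],E))
cv2.imwrite("pics/w4.png",w["frame"])
E
```

```text
t 10.15 pos mm [540.7 174.8 198.2] fingers dir xy deg [0.16 0.5 ] jaw ang 83.7 w 49.8 F [-0.2  0.8 -0.3]
[387.62488004 177.23932342] 16.28125 [542.60637036 177.28858047]
(np.float64(276.54112309416183), np.float64(211.07425105169497)) [278.67774972 211.4376904 ] 194.90625 [542.99832124 177.48402001]
1 (np.float64(278.88676020968853), np.float64(40.271309526728686))
2 (np.float64(277.6227382892255), np.float64(121.06446188230386))
3 (np.float64(276.2503225408084), np.float64(193.6044844372227))
4 (np.float64(275.19664716311763), np.float64(259.319677761658))
```

View pics/w4.png

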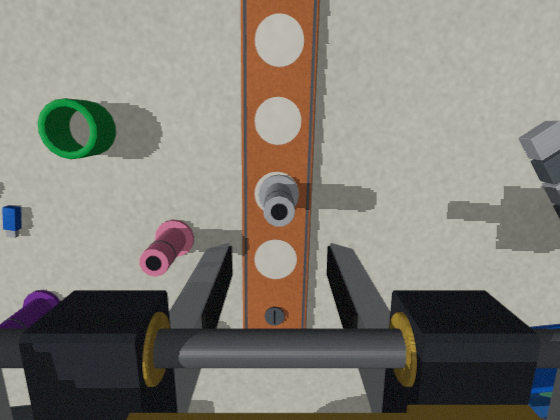

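Request:
jog_arm(
  moves=[
    [-5,-30,0,0],
    [-5,-48,0,0],
    [-5,-48,0,0],
    [-6,-48,0,0],
    [-6,-48,0,0],
  ],
  jaw=60,
)

```text
t: 10.75
position: [0.5106, -0.0473, 0.191]
tcp_rot: [0.049, 0.999, 0.006, -0.001]
ft_force: [0.5, 0.4, -0.3]
width: 0.0601
```

Request:
jog_arm(
  moves=[
    [-6,-48,0,0],
    [-6,-48,0,0],
    [-6,-48,0,0],
    [-6,-48,0,0],
    [-6,-30,0,0],
  ],
)

```text
t: 11.25
position: [0.4734, -0.2778, 0.1815]
tcp_rot: [0.05, 0.999, 0.009, -0.007]
ft_force: [0.4, -0.1, -0.3]
width: 0.0599
```

```bash
python3 st.py
```

```text
t 11.25 pos mm [ 473.4 -277.8  181.5] fingers dir xy deg [-0.75  1.07] jaw ang 84.2 w 59.9 F [ 0.4 -0.1 -0.3]
```

Request:
jog_arm(
  moves=[
    [3,-15,0,0],
    [4,-15,0,0],
    [3,-10,-5,0],
    [0,-3,-10,0],
    [0,0,-10,0],
  ],
)

```text
t: 11.75
position: [0.4836, -0.3235, 0.1506]
tcp_rot: [0.052, 0.999, 0.011, -0.009]
ft_force: [-0.7, -0.5, 0.2]
width: 0.0601
```

```bash
python3 st.py
python3 - <<'E'
from bench import arm,cams
from h import *
s=arm.sense();w=cams.capture("wrist");E=wristE(w,s);q=proj(w,[.4835,-.3204,.086],E)
d,a=dark(w["frame"],*q,r=22,th=50);print(q,d,a,onz(w,*d,.086,E)[:2]*1e3)
E
```

```text
t 11.75 pos mm [ 483.6 -323.5  150.6] fingers dir xy deg [-0.95  1.34] jaw ang 84.1 w 60.1 F [-0.7 -0.5  0.2]
(np.float64(279.2619472065562), np.float64(233.56126656596962)) [279.71265831 234.4193959 ] 308.4375 [ 484.11948154 -320.16605779]
```

Request:
jog_arm(
  moves=[
    [0,2,-15,0],
    [0,0,-20,0],
    [0,0,-20,0],
    [0,0,-15,0],
    [0,0,0,0],
  ],
)

```text
t: 12.3
position: [0.4825, -0.3123, 0.0745]
tcp_rot: [0.048, 0.999, 0.015, -0.012]
ft_force: [0.1, 0.1, 0.0]
width: 0.0602
```

```bash
python3 st.py
```

```text
t 12.3 pos mm [ 482.5 -312.3   74.5] fingers dir xy deg [-1.26  1.74] jaw ang 84.5 w 60.2 F [0.1 0.1 0. ]
```

Request:
jog_arm(
  moves=[
    [1,-5,0,0],
    [0,-4,-7,0],
    [0,0,-9,0],
    [0,0,-7,0],
    [0,0,0,0],
  ],
)

```text
t: 12.8
position: [0.4851, -0.3214, 0.052]
tcp_rot: [0.047, 0.999, 0.014, -0.01]
ft_force: [0.7, 0.3, 0.5]
width: 0.0598
```

```bash
python3 st.py
```

```text
t 12.8 pos mm [ 485.1 -321.4   52. ] fingers dir xy deg [-1.1   1.62] jaw ang 84.6 w 59.8 F [0.7 0.3 0.5]
```

Request:
jog_arm(
  moves=[
    [-1,0,0,0],
    [0,0,0,0],
    [0,0,0,0],
    [0,0,0,0],
    [0,0,0,0],
  ],
  jaw=15,
)

```text
t: 13.3
position: [0.4842, -0.3222, 0.0526]
tcp_rot: [0.047, 0.999, 0.013, -0.01]
ft_force: [0.5, -0.7, -2.9]
width: 0.0256
```

```bash
python3 st.py
```

```text
t 13.3 pos mm [ 484.2 -322.2   52.6] fingers dir xy deg [-1.05  1.53] jaw ang 84.6 w 25.6 F [ 0.5 -0.7 -2.9]
```

Request:
jog_arm(
  moves=[
    [0,0,15,0],
    [0,0,25,0],
    [0,0,30,0],
    [0,0,30,0],
    [0,0,15,0],
  ],
)

```text
t: 13.8
position: [0.4792, -0.3178, 0.1642]
tcp_rot: [0.047, 0.999, 0.018, -0.016]
ft_force: [0.7, -0.8, -4.2]
width: 0.0258
```

```bash
python3 st.py
python3 - <<'E'
from bench import arm,cams
from h import *
w=cams.capture("wrist");cv2.imwrite("pics/w5.png",w["frame"])
E
```

```text
t 13.8 pos mm [ 479.2 -317.8  164.2] fingers dir xy deg [-1.78  2.18] jaw ang 84.6 w 25.8 F [ 0.7 -0.8 -4.2]
```

View pics/w5.png

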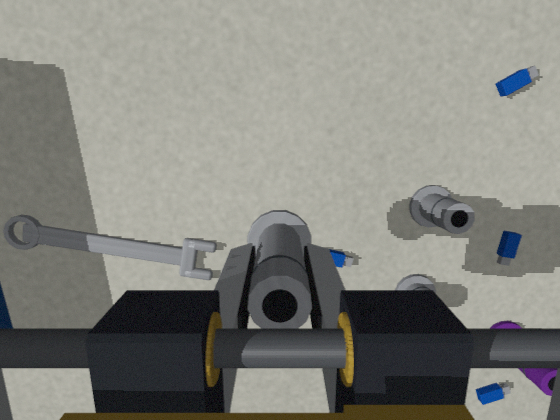

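Request:
jog_arm(
  moves=[
    [4,15,8,0],
    [8,28,8,0],
    [10,35,4,0],
    [10,38,2,0],
    [10,38,2,0],
  ],
)

```text
t: 14.35
position: [0.5196, -0.1592, 0.1859]
tcp_rot: [0.052, 0.998, 0.02, -0.019]
ft_force: [1.1, 0.2, -4.4]
width: 0.0254
```

```bash
python3 st.py
```

```text
t 14.35 pos mm [ 519.6 -159.2  185.9] fingers dir xy deg [-2.05  2.36] jaw ang 84.1 w 25.4 F [ 1.1  0.2 -4.4]
```

Request:
jog_arm(
  moves=[
    [10,38,2,0],
    [12,38,2,0],
    [12,38,2,0],
    [12,38,2,0],
    [12,38,2,0],
  ],
)

```text
t: 14.85
position: [0.5726, 0.0453, 0.1902]
tcp_rot: [0.051, 0.998, 0.022, -0.026]
ft_force: [0.6, -0.3, -4.3]
width: 0.0257
```

```bash
python3 st.py
```

```text
t 14.85 pos mm [572.6  45.3 190.2] fingers dir xy deg [-2.83  2.69] jaw ang 84.1 w 25.7 F [ 0.6 -0.3 -4.3]
```

Request:
jog_arm(
  moves=[
    [10,35,0,0],
    [10,35,0,0],
    [8,25,0,0],
    [6,15,0,0],
    [0,0,0,0],
  ],
)

```text
t: 15.35
position: [0.6015, 0.1705, 0.1835]
tcp_rot: [0.047, 0.998, 0.024, -0.033]
ft_force: [-0.2, -1.3, -3.6]
width: 0.0258
```

```bash
python3 st.py
```

```text
t 15.35 pos mm [601.5 170.5 183.5] fingers dir xy deg [-3.62  2.87] jaw ang 84.5 w 25.8 F [-0.2 -1.3 -3.6]
```

Request:
jog_arm(
  moves=[
    [3,-1,-10,0],
    [3,-1,-15,0],
    [2,-1,-15,0],
    [2,0,-15,0],
    [0,0,-5,0],
  ],
)

```text
t: 15.85
position: [0.6096, 0.161, 0.1167]
tcp_rot: [0.049, 0.998, 0.021, -0.035]
ft_force: [-0.2, -0.3, -4.2]
width: 0.0258
```

```bash
python3 st.py
```

```text
t 15.85 pos mm [609.6 161.  116.7] fingers dir xy deg [-3.92  2.6 ] jaw ang 84.3 w 25.8 F [-0.2 -0.3 -4.2]
```

Request:
jog_arm(
  moves=[
    [1,2,-8,0],
    [1,2,-10,0],
    [0,0,-10,0],
    [0,0,-8,0],
    [0,0,0,0],
  ],
)

```text
t: 16.35
position: [0.6109, 0.1624, 0.0763]
tcp_rot: [0.051, 0.998, 0.021, -0.037]
ft_force: [-0.1, 0.4, -4.8]
width: 0.0258
```

```bash
python3 st.py
python3 - <<'E'
from bench import arm,cams
from h import *
c=cams.capture("scene");cv2.imwrite("pics/s6.png",cv2.resize(c["frame"][120:280,320:460],None,fx=4,fy=3.7))
w=cams.capture("wrist");cv2.imwrite("pics/w6.png",w["frame"])
E
```

```text
t 16.35 pos mm [610.9 162.4  76.3] fingers dir xy deg [-4.06  2.56] jaw ang 84.1 w 25.8 F [-0.1  0.4 -4.8]
```

View pics/s6.png

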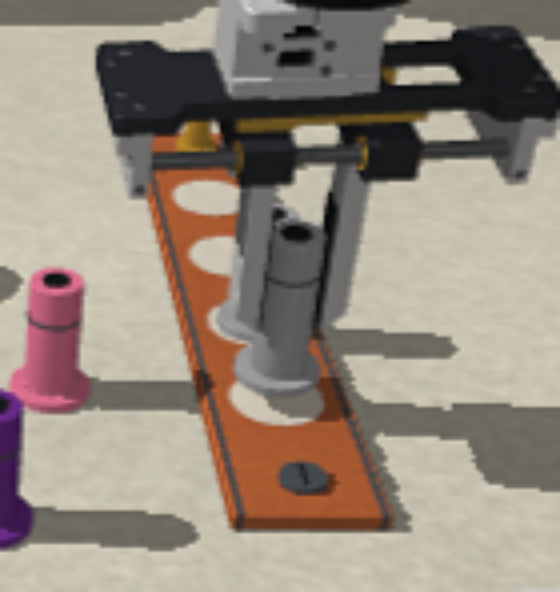

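View pics/w6.png

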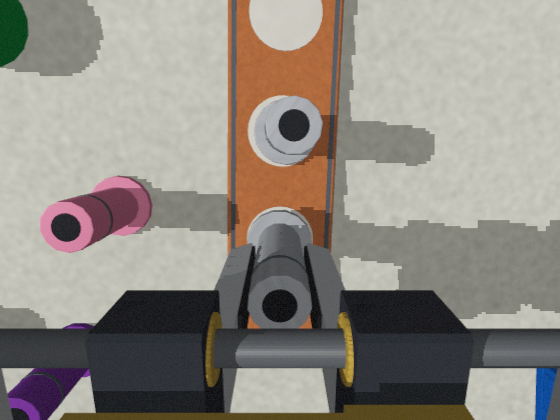

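Run:
```python
from bench import cams
from h import *
c=cams.capture("scene")
f=c["frame"]
for v in (219,220,221): print(onz(c,389.6,v,.027)[:2]*1e3)
t=cams.capture("top");cv2.imwrite("pics/t6.png",cv2.resize(t["frame"][120:330,130:250],None,fx=2.8,fy=2.8))
```

```text
[607.51989104 167.56410467]
[610.63655736 166.57169171]
[613.73220323 165.58597212]
```

Request:
jog_arm(
  moves=[
    [2,1,0,0],
    [2,0,-2,0],
    [0,0,-4,0],
    [0,0,-2,0],
    [0,0,0,0],
  ],
)

```text
t: 17.05
position: [0.6178, 0.1642, 0.0714]
tcp_rot: [0.051, 0.998, 0.021, -0.033]
ft_force: [-0.2, 0.1, -4.7]
width: 0.0258
```

```bash
python3 st.py
```

```text
t 17.05 pos mm [617.8 164.2  71.4] fingers dir xy deg [-3.65  2.62] jaw ang 84.1 w 25.8 F [-0.2  0.1 -4.7]
```

Request:
jog_arm(
  moves=[
    [-3,-1,0,0],
    [0,0,-2,0],
    [0,0,-2,0],
    [0,0,0,0],
    [0,0,0,0],
  ],
)

```text
t: 17.55
position: [0.6141, 0.163, 0.0668]
tcp_rot: [0.051, 0.998, 0.021, -0.033]
ft_force: [-0.3, -0.0, -4.0]
width: 0.0255
```

```bash
python3 st.py
```

```text
t 17.55 pos mm [614.1 163.   66.8] fingers dir xy deg [-3.69  2.61] jaw ang 84.1 w 25.5 F [-0.3 -0.  -4. ]
```

Request:
jog_arm(
  moves=[
    [0,0,-1.5,0],
    [0,0,0,0],
    [0,0,-1,0],
    [0,0,0,0],
    [0,0,0,0],
  ],
)

```text
t: 18.05
position: [0.6144, 0.163, 0.0642]
tcp_rot: [0.051, 0.998, 0.021, -0.033]
ft_force: [-0.4, 0.1, -3.8]
width: 0.0257
```

```bash
python3 st.py
```

```text
t 18.05 pos mm [614.4 163.   64.2] fingers dir xy deg [-3.67  2.62] jaw ang 84.1 w 25.7 F [-0.4  0.1 -3.8]
```

Request:
jog_arm(
  moves=[
    [0,0,-0.7,0],
    [0,0,-0.5,0],
    [0,0,0,0],
    [0,0,0,0],
    [0,0,0,0],
  ],
)

```text
t: 18.55
position: [0.6145, 0.1631, 0.0633]
tcp_rot: [0.051, 0.998, 0.021, -0.033]
ft_force: [0.9, -0.4, -4.6]
width: 0.026
```

```bash
python3 st.py
```

```text
t 18.55 pos mm [614.5 163.1  63.3] fingers dir xy deg [-3.65  2.62] jaw ang 84.1 w 26.0 F [ 0.9 -0.4 -4.6]
```

Request:
jog_arm(
  moves=[
    [0,0,-1,0],
    [0,0,0,0],
    [0,0,-1,0],
    [0,0,0,0],
    [0,0,0,0],
  ],
)

```text
t: 19.05
position: [0.6147, 0.1631, 0.0632]
tcp_rot: [0.051, 0.998, 0.021, -0.032]
ft_force: [-1.0, -0.6, -1.7]
width: 0.0259
```

```bash
python3 st.py;  python3 - <<'E'
from bench import arm,cams
from h import *
c=cams.capture("scene");cv2.imwrite("pics/s7.png",cv2.resize(c["frame"][120:280,320:460],None,fx=4,fy=3.7))
E
```

```text
t 19.05 pos mm [614.7 163.1  63.2] fingers dir xy deg [-3.57  2.63] jaw ang 84.1 w 25.9 F [-1.  -0.6 -1.7]
```

View pics/s7.png

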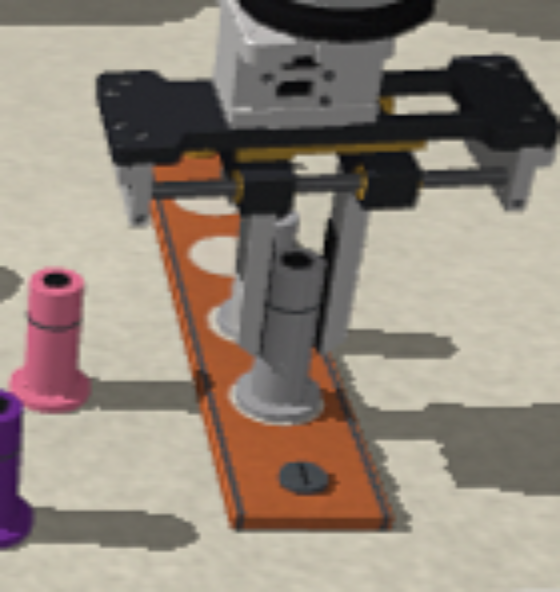

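Contact has started and the bush sits on mark 4. I'll release, opening modestly.

Request:
jog_arm(
  moves=[
    [0,0,0,0],
    [0,0,0,0],
    [0,0,0,0],
    [0,0,0,0],
    [0,0,0,0],
  ],
  jaw=50,
)

```text
t: 19.6
position: [0.6166, 0.1636, 0.0639]
tcp_rot: [0.051, 0.998, 0.022, -0.03]
ft_force: [0.5, 0.3, 0.2]
width: 0.0496
```

```bash
python3 st.py;  python3 - <<'E'
from bench import arm,cams
from h import *
c=cams.capture("scene")
cv2.imwrite("pics/s8.png",cv2.resize(c["frame"][120:280,320:460],None,fx=4,fy=3.7))
d,a=dark(c["frame"],*proj(c,[.612,.1668,.096]),r=6);print(d,a,onz(c,*d,.096)[:2]*1e3)
E
```

```text
t 19.6 pos mm [616.6 163.6  63.9] fingers dir xy deg [-3.34  2.69] jaw ang 84.1 w 49.6 F [0.5 0.3 0.2]
[394.89637184 189.15741115] 29.015625 [611.8191512  166.76864882]
```

View pics/s8.png

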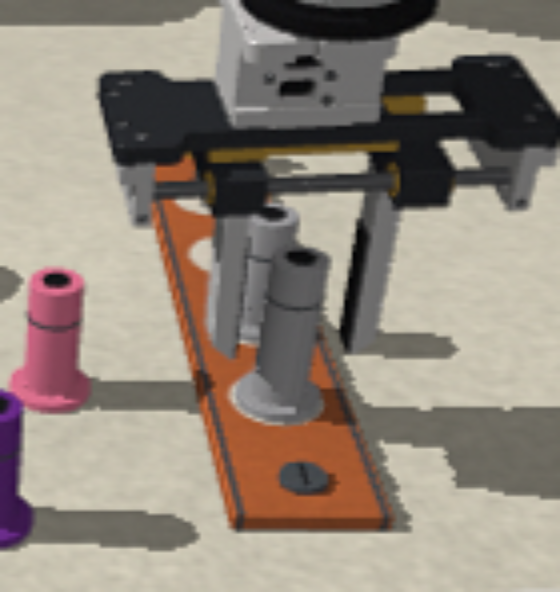

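Request:
jog_arm(
  moves=[
    [0,2,0,0],
    [0,0,10,0],
    [0,0,20,0],
    [0,0,25,0],
    [0,0,25,0],
  ],
  jaw=75,
)

```text
t: 20.15
position: [0.6136, 0.1655, 0.144]
tcp_rot: [0.051, 0.998, 0.021, -0.035]
ft_force: [0.1, 0.4, 0.7]
width: 0.0751
```

```bash
python3 st.py
```

```text
t 20.15 pos mm [613.6 165.5 144. ] fingers dir xy deg [-3.83  2.62] jaw ang 84.1 w 75.1 F [0.1 0.4 0.7]
```

Request:
jog_arm(
  moves=[
    [0,0,20,0],
    [0,0,30,0],
    [0,0,20,0],
    [0,0,0,0],
    [0,0,0,0],
  ],
)

```text
t: 20.65
position: [0.6153, 0.166, 0.2242]
tcp_rot: [0.05, 0.998, 0.022, -0.029]
ft_force: [0.2, -0.9, -0.7]
width: 0.0749
```

```bash
python3 st.py
```

```text
t 20.65 pos mm [615.3 166.  224.2] fingers dir xy deg [-3.21  2.7 ] jaw ang 84.1 w 74.9 F [ 0.2 -0.9 -0.7]
```

```bash
python3 -c "
from bench import arm;print(arm.sense()['qpos'])"
```

```text
[ 0.12280303  0.39439738  1.32376856  0.05383631  1.47352509 -1.35358367]
```

Request:
jog_arm(
  moves=[
    [-2,-18,0,-4],
    [-2,-18,0,-4],
    [-2,-18,0,-4],
    [-2,-18,0,-4],
    [-2,-18,0,-4],
  ],
)

```text
t: 21.15
position: [0.6016, 0.076, 0.2174]
tcp_rot: [0.227, 0.973, 0.027, -0.03]
ft_force: [0.6, 0.1, 1.0]
width: 0.0754
```

```bash
python3 st.py;python3 -c "
from bench import arm;print(arm.sense()['qpos'])"
```

```text
t 21.15 pos mm [601.6  76.  217.4] fingers dir xy deg [-2.64  3.75] jaw ang 63.6 w 75.4 F [0.6 0.1 1. ]
[-0.02888939  0.34848638  1.41289148  0.06481884  1.42859417 -1.15129726]
```

Request:
jog_arm(
  moves=[
    [-1,-13,0,-8.4],
    [-1,-13,0,-8.4],
    [-1,-13,0,-8.4],
    [-1,-13,0,-8.4],
    [-1,-13,0,-8.4],
  ],
)

```text
t: 21.65
position: [0.5917, 0.0077, 0.2089]
tcp_rot: [0.569, 0.821, 0.034, -0.025]
ft_force: [0.1, -0.1, -0.0]
width: 0.0752
```

Request:
jog_arm(
  moves=[
    [-1,-13,0,-8.4],
    [-1,-13,0,-8.4],
    [-1,-13,0,-8.4],
    [-1,-13,0,-8.4],
    [-1,-13,0,-8.4],
  ],
)

```text
t: 22.15
position: [0.5815, -0.0595, 0.2005]
tcp_rot: [0.831, 0.555, 0.038, -0.017]
ft_force: [0.0, 0.5, -0.6]
width: 0.0749
```

```bash
python3 st.py;python3 -c "
from bench import arm;print(arm.sense()['qpos'])"
```

```text
t 22.15 pos mm [581.5 -59.5 200.5] fingers dir xy deg [2.47 4.06] jaw ang -22.5 w 74.9 F [ 0.   0.5 -0.6]
[-0.27246142  0.28513035  1.55063053  0.08330739  1.28430041  0.09705608]
```

Request:
jog_arm(
  moves=[
    [0,-13,2,-8.4],
    [0,-13,2,-8.4],
    [0,-13,2,-8.4],
    [0,-13,2,-8.4],
    [0,-13,2,-8.4],
  ],
)

```text
t: 22.65
position: [0.5758, -0.1258, 0.202]
tcp_rot: [0.976, 0.212, 0.036, -0.008]
ft_force: [-0.7, -0.3, 0.3]
width: 0.0749
```

Request:
jog_arm(
  moves=[
    [0,-13,2,-8.4],
    [0,-13,2,-8.4],
    [0,-13,2,-8.4],
    [0,-13,2,-7],
    [0,-8,2,0],
  ],
)

```text
t: 23.15
position: [0.5709, -0.1867, 0.2041]
tcp_rot: [0.997, -0.075, 0.031, -0.001]
ft_force: [0.6, 1.0, 0.6]
width: 0.0753
```

```bash
python3 st.py;python3 -c "
from bench import arm;print(arm.sense()['qpos'])"
```

```text
t 23.15 pos mm [ 570.9 -186.7  204.1] fingers dir xy deg [ 3.53 -0.14] jaw ang -98.6 w 75.3 F [0.6 1.  0.6]
[-0.44709542  0.29222184  1.52940952  0.02558395  1.26340313  1.26643583]
```

Request:
jog_arm(
  moves=[
    [4,0,-15,0],
    [4,-1,-30,0],
    [1,0,-30,0],
    [0,0,-30,0],
    [0,0,-15,0],
  ],
  jaw=60,
)

```text
t: 23.65
position: [0.5796, -0.1887, 0.0795]
tcp_rot: [0.997, -0.068, 0.031, -0.001]
ft_force: [-0.2, 0.4, 0.1]
width: 0.0602
```

```bash
python3 st.py
python3 - <<'E'
from bench import arm,cams
from h import *
c=cams.capture("scene")
cv2.imwrite("pics/s9.png",cv2.resize(c["frame"][120:280,120:400],None,fx=2.8,fy=2.8))
E
```

```text
t 23.65 pos mm [ 579.6 -188.7   79.5] fingers dir xy deg [ 3.59 -0.12] jaw ang -97.8 w 60.2 F [-0.2  0.4  0.1]
```

View pics/s9.png

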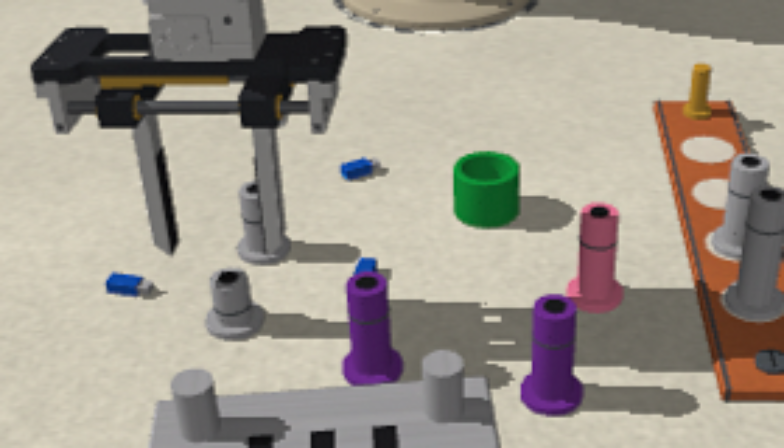

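Request:
jog_arm(
  moves=[
    [0,1,-10,0],
    [0,0,-14,0],
    [0,0,-14,0],
    [0,0,-8,0],
    [0,0,0,0],
  ],
)

```text
t: 24.2
position: [0.5781, -0.1866, 0.0288]
tcp_rot: [0.997, -0.065, 0.029, -0.002]
ft_force: [0.0, -0.3, 0.2]
width: 0.0603
```

```bash
python3 st.py
```

```text
t 24.2 pos mm [ 578.1 -186.6   28.8] fingers dir xy deg [3.35 0.05] jaw ang -97.4 w 60.3 F [ 0.  -0.3  0.2]
```

Request:
jog_arm(
  moves=[
    [1.5,-1,0,0],
    [0,0,0,0],
    [0,0,0,0],
    [0,0,0,0],
    [0,0,0,0],
  ],
  jaw=15,
)

```text
t: 24.7
position: [0.5817, -0.1884, 0.0316]
tcp_rot: [0.997, -0.064, 0.032, -0.001]
ft_force: [0.3, -0.1, -1.5]
width: 0.0254
```

```bash
python3 st.py
```

```text
t 24.7 pos mm [ 581.7 -188.4   31.6] fingers dir xy deg [ 3.61 -0.06] jaw ang -97.4 w 25.4 F [ 0.3 -0.1 -1.5]
```

Request:
jog_arm(
  moves=[
    [0,0,15,0],
    [0,0,25,0],
    [0,0,30,0],
    [0,0,30,0],
    [0,0,15,0],
  ],
)

```text
t: 25.2
position: [0.5766, -0.1861, 0.1453]
tcp_rot: [0.998, -0.064, 0.025, -0.004]
ft_force: [-0.2, -0.3, -1.5]
width: 0.0251
```

```bash
python3 st.py
```

```text
t 25.2 pos mm [ 576.6 -186.1  145.3] fingers dir xy deg [2.92 0.25] jaw ang -97.3 w 25.1 F [-0.2 -0.3 -1.5]
```

Request:
jog_arm(
  moves=[
    [-8,15,4,0],
    [-15,28,3,0],
    [-18,36,2,0],
    [-18,38,2,0],
    [-18,38,2,0],
  ],
)

```text
t: 25.7
position: [0.4951, -0.0278, 0.1571]
tcp_rot: [0.997, -0.068, 0.025, -0.004]
ft_force: [-0.7, 0.2, -1.8]
width: 0.0257
```

Request:
jog_arm(
  moves=[
    [-18,38,2,0],
    [-18,38,2,0],
    [-18,38,2,0],
    [-18,38,2,0],
    [-10,25,2,0],
  ],
)

```text
t: 26.2
position: [0.3958, 0.1594, 0.1617]
tcp_rot: [0.998, -0.068, 0.017, -0.005]
ft_force: [0.6, 0.3, -1.6]
width: 0.0256
```

```bash
python3 st.py
```

```text
t 26.2 pos mm [395.8 159.4 161.7] fingers dir xy deg [2.02 0.43] jaw ang -97.8 w 25.6 F [ 0.6  0.3 -1.6]
```

Request:
jog_arm(
  moves=[
    [3,14,0,0],
    [3,12,-5,0],
    [3,7,-15,0],
    [0,0,-20,0],
    [0,0,-15,0],
  ],
)

```text
t: 26.7
position: [0.3922, 0.199, 0.1028]
tcp_rot: [0.998, -0.063, 0.014, -0.006]
ft_force: [0.6, -0.8, -2.4]
width: 0.0255
```

```bash
python3 st.py
```

```text
t 26.7 pos mm [392.2 199.  102.8] fingers dir xy deg [1.6  0.56] jaw ang -97.2 w 25.5 F [ 0.6 -0.8 -2.4]
```

Request:
jog_arm(
  moves=[
    [4,-2,-5,0],
    [4,-2,-10,0],
    [4,-1,-10,0],
    [1,0,-10,0],
    [0,0,0,0],
  ],
)

```text
t: 27.2
position: [0.4007, 0.1931, 0.0627]
tcp_rot: [0.998, -0.063, 0.01, -0.005]
ft_force: [-0.4, 0.8, -2.3]
width: 0.0255
```

```bash
python3 st.py
python3 - <<'E'
from bench import arm,cams
from h import *
s=arm.sense();p=s["position"];z=.038+p[2]-.031
c=cams.capture("scene");q=proj(c,[p[0],p[1],z]);d,a=dark(c["frame"],*q,r=7);print(q,d,a,onz(c,*d,z)[:2]*1e3)
cv2.imwrite("pics/s10.png",cv2.resize(c["frame"][100:260,320:460],None,fx=4,fy=3.7))
E
```

```text
t 27.2 pos mm [400.7 193.1  62.7] fingers dir xy deg [1.15 0.45] jaw ang -97.2 w 25.5 F [-0.4  0.8 -2.3]
(np.float64(374.5257206041911), np.float64(149.3075185551865)) [375.02834372 149.11667066] 16.296875 [399.88503443 194.45465552]
```

View pics/s10.png

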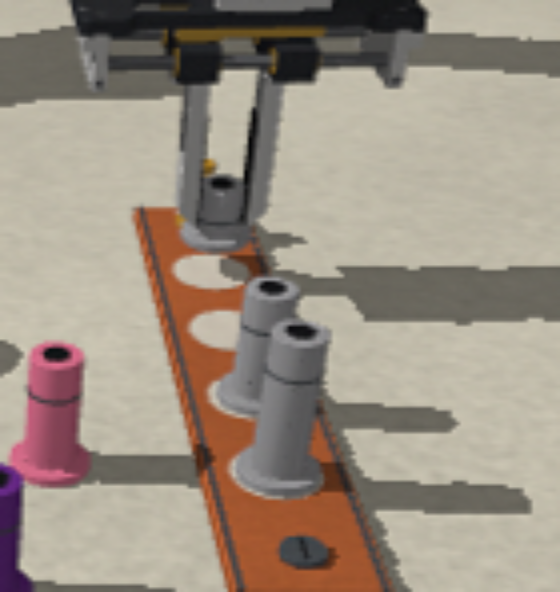

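Request:
jog_arm(
  moves=[
    [2,0,-3,0],
    [2,0,-4,0],
    [1,0,-4,0],
    [0,0,-3,0],
    [0,0,0,0],
  ],
)

```text
t: 27.75
position: [0.4082, 0.1936, 0.0493]
tcp_rot: [0.998, -0.063, 0.012, -0.005]
ft_force: [0.2, 0.3, -1.8]
width: 0.0252
```

```bash
python3 st.py
```

```text
t 27.75 pos mm [408.2 193.6  49.3] fingers dir xy deg [1.41 0.53] jaw ang -97.2 w 25.2 F [ 0.2  0.3 -1.8]
```

Request:
jog_arm(
  moves=[
    [-2.5,-0.5,0,0],
    [0,0,-2,0],
    [0,0,-2,0],
    [0,0,0,0],
    [0,0,0,0],
  ],
)

```text
t: 28.25
position: [0.4053, 0.1931, 0.0452]
tcp_rot: [0.998, -0.063, 0.012, -0.005]
ft_force: [0.6, 0.2, -1.9]
width: 0.0253
```

```bash
python3 st.py
python3 - <<'E'
from bench import arm,cams
from h import *
s=arm.sense();p=s["position"];z=.038+p[2]-.031
c=cams.capture("scene");q=proj(c,[p[0],p[1],z]);d,a=dark(c["frame"],*q,r=7);print(q,d,a,onz(c,*d,z)[:2]*1e3)
E
```

```text
t 28.25 pos mm [405.3 193.1  45.2] fingers dir xy deg [1.42 0.54] jaw ang -97.2 w 25.3 F [ 0.6  0.2 -1.9]
(np.float64(374.2697042738988), np.float64(157.19918219629307)) [374.82959692 157.01687047] 17.25 [404.56598203 194.60271201]
```

Request:
jog_arm(
  moves=[
    [0,-0.5,-1,0],
    [0,0,-1,0],
    [0,0,-1,0],
    [0,0,0,0],
    [0,0,0,0],
  ],
)

```text
t: 28.8
position: [0.4055, 0.1926, 0.0421]
tcp_rot: [0.998, -0.063, 0.012, -0.006]
ft_force: [0.2, 0.8, -1.8]
width: 0.0256
```

```bash
python3 st.py
```

```text
t 28.8 pos mm [405.5 192.6  42.1] fingers dir xy deg [1.44 0.55] jaw ang -97.2 w 25.6 F [ 0.2  0.8 -1.8]
```

Request:
jog_arm(
  moves=[
    [0,0,-1,0],
    [0,0,0,0],
    [0,0,-1,0],
    [0,0,0,0],
    [0,0,0,0],
  ],
)

```text
t: 29.3
position: [0.4056, 0.1928, 0.042]
tcp_rot: [0.998, -0.063, 0.013, -0.006]
ft_force: [-0.7, -0.3, -1.5]
width: 0.025
```

```bash
python3 st.py
```

```text
t 29.3 pos mm [405.6 192.8  42. ] fingers dir xy deg [1.5  0.57] jaw ang -97.2 w 25.0 F [-0.7 -0.3 -1.5]
```

Request:
jog_arm(
  moves=[
    [0,0,0,0],
    [0,0,0,0],
    [0,0,0,0],
    [0,0,0,0],
    [0,0,0,0],
  ],
  jaw=60,
)

```text
t: 29.8
position: [0.4066, 0.1931, 0.042]
tcp_rot: [0.998, -0.063, 0.013, -0.006]
ft_force: [-0.6, -0.5, -0.0]
width: 0.0587
```

Request:
jog_arm(
  moves=[
    [0,0,15,0],
    [0,0,25,0],
    [0,0,35,0],
    [0,0,40,0],
    [0,0,20,0],
  ],
)

```text
t: 30.3
position: [0.4027, 0.1919, 0.178]
tcp_rot: [0.998, -0.063, 0.009, -0.004]
ft_force: [-0.7, -1.0, -0.7]
width: 0.0599
```

```bash
python3 st.py
python3 - <<'E'
from bench import arm,cams
from h import *
c=cams.capture("scene")
for m,h in(((.4032,.194),.048),((.5425,.1758),.08),((.612,.1668),.096)):
    d,a=dark(c["frame"],*proj(c,[*m,h]),r=6);print(d,a,onz(c,*d,h)[:2]*1e3)
cv2.imwrite("pics/s11.png",cv2.resize(c["frame"][100:260,320:460],None,fx=4,fy=3.7))
cv2.imwrite("pics/w11.png",cams.capture("wrist")["frame"])
E
```

```text
t 30.3 pos mm [402.7 191.9 178. ] fingers dir xy deg [1.01 0.44] jaw ang -97.2 w 59.9 F [-0.7 -1.  -0.7]
[374.48580017 158.26938226] 9.421875 [402.63675709 194.82563802]
[387.61696257 177.24748081] 16.28125 [542.63514391 177.26374441]
[394.79139233 189.17607475] 20.171875 [611.85770272 166.5636764 ]
```

View pics/s11.png

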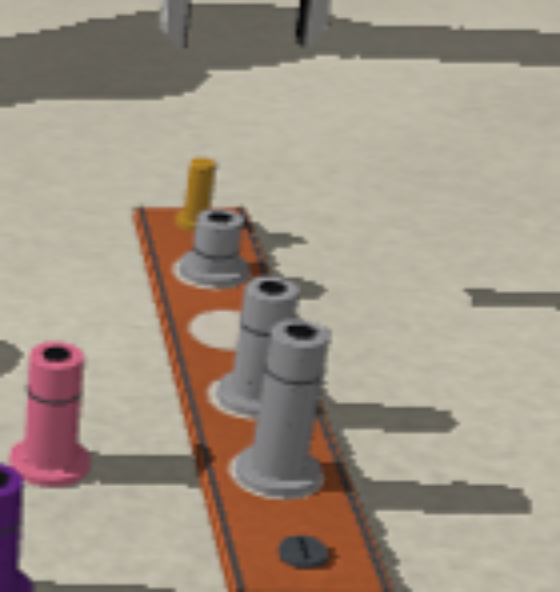

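View pics/w11.png

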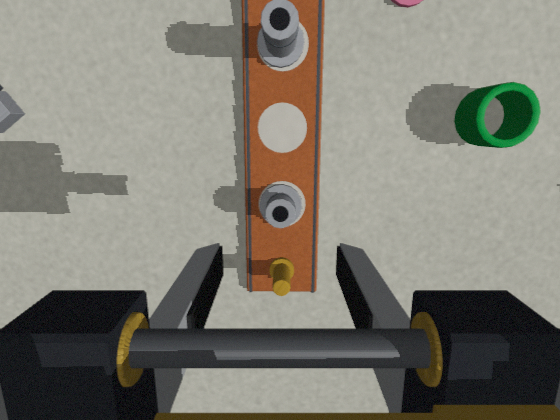

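Request:
jog_arm(
  moves=[
    [9,-30,0,0],
    [10,-40,0,0],
    [10,-40,0,0],
    [10,-40,0,0],
    [10,-40,0,0],
  ],
)

```text
t: 30.9
position: [0.4492, 0.0008, 0.1725]
tcp_rot: [0.998, -0.058, 0.006, -0.006]
ft_force: [1.5, -0.4, -0.0]
width: 0.0599
```

Request:
jog_arm(
  moves=[
    [10,-40,0,0],
    [10,-40,0,0],
    [10,-40,0,0],
    [10,-30,0,0],
    [0,0,0,0],
  ],
)

```text
t: 31.4
position: [0.4869, -0.1593, 0.1637]
tcp_rot: [0.998, -0.061, 0.001, -0.007]
ft_force: [-0.4, 0.6, 0.1]
width: 0.0599
```

```bash
python3 st.py
```

```text
t 31.4 pos mm [ 486.9 -159.3  163.7] fingers dir xy deg [0.18 0.83] jaw ang -97.0 w 59.9 F [-0.4  0.6  0.1]
```

Request:
jog_arm(
  moves=[
    [3,-6,-10,0],
    [3,-6,-20,0],
    [0,0,-25,0],
    [0,0,-20,0],
    [0,0,0,0],
  ],
)

```text
t: 31.9
position: [0.4888, -0.1674, 0.0795]
tcp_rot: [0.998, -0.06, -0.003, -0.01]
ft_force: [-0.4, -0.9, 0.2]
width: 0.0598
```

```bash
python3 st.py
```

```text
t 31.9 pos mm [ 488.8 -167.4   79.5] fingers dir xy deg [-0.32  1.17] jaw ang -96.9 w 59.8 F [-0.4 -0.9  0.2]
```

Request:
jog_arm(
  moves=[
    [3,-2,-8,0],
    [2,-2,-12,0],
    [0,0,-12,0],
    [0,0,-10,0],
    [0,0,0,0],
  ],
)

```text
t: 32.4
position: [0.4952, -0.17, 0.0351]
tcp_rot: [0.998, -0.058, -0.003, -0.01]
ft_force: [0.6, 0.4, 0.0]
width: 0.0602
```

```bash
python3 st.py
```

```text
t 32.4 pos mm [ 495.2 -170.    35.1] fingers dir xy deg [-0.22  1.13] jaw ang -96.7 w 60.2 F [0.6 0.4 0. ]
```

Request:
jog_arm(
  moves=[
    [-2,-1,0,0],
    [0,0,0,0],
    [0,0,0,0],
    [0,0,0,0],
    [0,0,0,0],
  ],
  jaw=15,
)

```text
t: 32.9
position: [0.4943, -0.1719, 0.0367]
tcp_rot: [0.998, -0.058, -0.001, -0.009]
ft_force: [-0.4, -0.4, -1.9]
width: 0.0261
```

```bash
python3 st.py
```

```text
t 32.9 pos mm [ 494.3 -171.9   36.7] fingers dir xy deg [-0.03  1.03] jaw ang -96.7 w 26.1 F [-0.4 -0.4 -1.9]
```

Request:
jog_arm(
  moves=[
    [0,0,15,0],
    [0,0,25,0],
    [0,0,30,0],
    [0,0,30,0],
    [0,0,15,0],
  ],
)

```text
t: 33.4
position: [0.4897, -0.1697, 0.1514]
tcp_rot: [0.998, -0.058, -0.006, -0.011]
ft_force: [-0.0, -0.2, -2.7]
width: 0.0253
```

```bash
python3 st.py
```

```text
t 33.4 pos mm [ 489.7 -169.7  151.4] fingers dir xy deg [-0.64  1.33] jaw ang -96.7 w 25.3 F [-0.  -0.2 -2.7]
```

Request:
jog_arm(
  moves=[
    [-1,15,4,0],
    [-1,28,3,0],
    [0,36,2,0],
    [0,38,2,0],
    [0,38,2,0],
  ],
)

```text
t: 33.9
position: [0.4857, -0.0107, 0.1637]
tcp_rot: [0.998, -0.063, -0.006, -0.011]
ft_force: [0.4, 0.0, -1.4]
width: 0.0259
```

Request:
jog_arm(
  moves=[
    [0,38,2,0],
    [0,38,2,0],
    [0,38,2,0],
    [0,30,2,0],
    [0,20,2,0],
  ],
)

```text
t: 34.4
position: [0.4761, 0.1666, 0.1684]
tcp_rot: [0.998, -0.062, -0.013, -0.012]
ft_force: [-0.1, 0.2, -3.4]
width: 0.0257
```

```bash
python3 st.py
```

```text
t 34.4 pos mm [476.1 166.6 168.4] fingers dir xy deg [-1.4   1.52] jaw ang -97.1 w 25.7 F [-0.1  0.2 -3.4]
```

Request:
jog_arm(
  moves=[
    [0,8,0,0],
    [0,7,-5,0],
    [0,2,-15,0],
    [0,0,-20,0],
    [0,0,-10,0],
  ],
)

```text
t: 34.9
position: [0.4722, 0.1871, 0.1142]
tcp_rot: [0.998, -0.059, -0.015, -0.012]
ft_force: [-0.2, 0.4, -2.9]
width: 0.0252
```

```bash
python3 st.py
```

```text
t 34.9 pos mm [472.2 187.1 114.2] fingers dir xy deg [-1.62  1.48] jaw ang -96.8 w 25.2 F [-0.2  0.4 -2.9]
```

Request:
jog_arm(
  moves=[
    [1,-2,-8,0],
    [1,-1,-12,0],
    [0,0,-12,0],
    [0,0,-10,0],
    [0,0,0,0],
  ],
)

```text
t: 35.4
position: [0.4734, 0.1809, 0.068]
tcp_rot: [0.998, -0.061, -0.017, -0.011]
ft_force: [0.1, 0.7, -2.6]
width: 0.0254
```

```bash
python3 st.py
python3 - <<'E'
from bench import arm,cams
from h import *
s=arm.sense();p=s["position"];z=.054+p[2]-.0362
c=cams.capture("scene");q=proj(c,[p[0],p[1],z]);d,a=dark(c["frame"],*q,r=7);print(q,d,a,onz(c,*d,z)[:2]*1e3)
cv2.imwrite("pics/s12.png",cv2.resize(c["frame"][100:260,320:460],None,fx=4,fy=3.7))
E
```

```text
t 35.4 pos mm [473.4 180.9  68. ] fingers dir xy deg [-1.83  1.37] jaw ang -97.1 w 25.4 F [ 0.1  0.7 -2.6]
(np.float64(379.46144091394933), np.float64(158.13980858177501)) [379.87178471 157.97035765] 22.171875 [472.80955706 181.95848831]
```

View pics/s12.png

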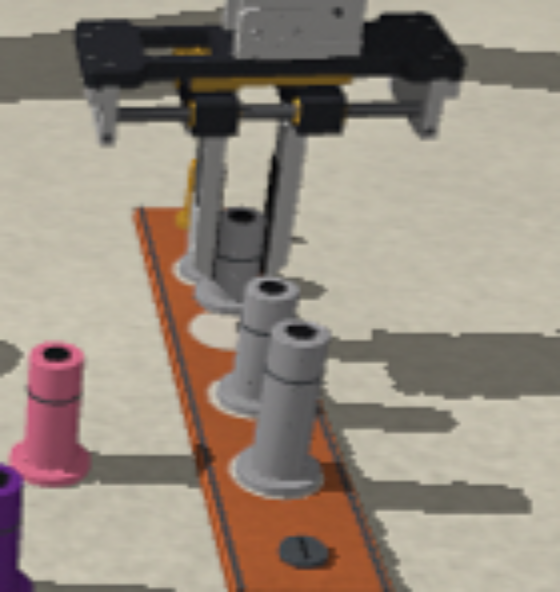

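Request:
jog_arm(
  moves=[
    [1,1,-3,0],
    [1,1,-4,0],
    [0,0,-4,0],
    [0,0,-3,0],
    [0,0,0,0],
  ],
)

```text
t: 35.95
position: [0.478, 0.1835, 0.0553]
tcp_rot: [0.998, -0.061, -0.014, -0.012]
ft_force: [0.3, -1.1, -2.8]
width: 0.0254
```

```bash
python3 st.py
python3 - <<'E'
from bench import arm,cams
from h import *
s=arm.sense();p=s["position"];z=.054+p[2]-.0362
c=cams.capture("scene");q=proj(c,[p[0],p[1],z]);d,a=dark(c["frame"],*q,r=7);print(q,d,a,onz(c,*d,z)[:2]*1e3)
E
```

```text
t 35.95 pos mm [478.  183.5  55.3] fingers dir xy deg [-1.52  1.44] jaw ang -97.1 w 25.4 F [ 0.3 -1.1 -2.8]
(np.float64(380.5869801671063), np.float64(164.48569670747784)) [381.03342817 164.44372333] 21.96875 [477.90212045 184.4243912 ]
```

Request:
jog_arm(
  moves=[
    [-3,0,0,0],
    [0,0,-2,0],
    [0,0,-3,0],
    [0,0,0,0],
    [0,0,0,0],
  ],
)

```text
t: 36.5
position: [0.4748, 0.1836, 0.0504]
tcp_rot: [0.998, -0.061, -0.014, -0.012]
ft_force: [-0.4, -0.3, -2.5]
width: 0.0258
```

```bash
python3 st.py
```

```text
t 36.5 pos mm [474.8 183.6  50.4] fingers dir xy deg [-1.47  1.45] jaw ang -97.1 w 25.8 F [-0.4 -0.3 -2.5]
```

Request:
jog_arm(
  moves=[
    [0,0,-1,0],
    [0,0,-1,0],
    [0,0,-1,0],
    [0,0,0,0],
    [0,0,0,0],
  ],
)

```text
t: 37.0
position: [0.475, 0.1836, 0.0472]
tcp_rot: [0.998, -0.061, -0.013, -0.012]
ft_force: [-0.7, 0.7, -2.8]
width: 0.0254
```

```bash
python3 st.py
```

```text
t 37.0 pos mm [475.  183.6  47.2] fingers dir xy deg [-1.46  1.45] jaw ang -97.1 w 25.4 F [-0.7  0.7 -2.8]
```

Request:
jog_arm(
  moves=[
    [0,0,-1,0],
    [0,0,0,0],
    [0,0,-1,0],
    [0,0,0,0],
    [0,0,0,0],
  ],
)

```text
t: 37.5
position: [0.4755, 0.1838, 0.047]
tcp_rot: [0.998, -0.061, -0.013, -0.012]
ft_force: [-0.4, -0.2, -1.5]
width: 0.0255
```

```bash
python3 st.py
```

```text
t 37.5 pos mm [475.5 183.8  47. ] fingers dir xy deg [-1.37  1.48] jaw ang -97.1 w 25.5 F [-0.4 -0.2 -1.5]
```

Contact. Releasing and rising.

Request:
jog_arm(
  moves=[
    [0,0,0,0],
    [0,0,0,0],
    [0,0,0,0],
    [0,0,0,0],
    [0,0,0,0],
  ],
  jaw=60,
)

```text
t: 38.0
position: [0.4764, 0.1841, 0.0471]
tcp_rot: [0.998, -0.061, -0.012, -0.012]
ft_force: [0.4, 0.3, -0.4]
width: 0.059
```

Request:
jog_arm(
  moves=[
    [0,0,15,0],
    [0,0,25,0],
    [0,0,35,0],
    [0,0,40,0],
    [0,0,30,0],
  ],
)

```text
t: 38.5
position: [0.4717, 0.1829, 0.1919]
tcp_rot: [0.998, -0.062, -0.018, -0.011]
ft_force: [0.2, 0.3, -0.6]
width: 0.06
```

```bash
python3 st.py
python3 - <<'E'
from bench import arm,cams
from h import *
c=cams.capture("scene");M=(((.4032,.194),.048),((.473,.185),.064),((.5425,.1758),.08),((.612,.1668),.096))
for m,h in M:
    d,a=dark(c["frame"],*proj(c,[*m,h]),r=6);print((onz(c,*d,h)[:2]*1e3-np.array(m)*1e3).round(1))
s=arm.sense();w=cams.capture("wrist");E=wristE(w,s)
for m,h in M:
    q=proj(w,[*m,h],E)
    if 25<q[1]<395 and 25<q[0]<535:
        d,a=dark(w["frame"],*q,r=18,th=50);print("w",d,a,onz(w,*d,h,E)[:2]*1e3)
cv2.imwrite("pics/w13.png",w["frame"])
E
```

```text
t 38.5 pos mm [471.7 182.9 191.9] fingers dir xy deg [-2.    1.35] jaw ang -97.1 w 60.0 F [ 0.2  0.3 -0.6]
[-0.6  0.8]
[0.6 1. ]
[0.1 1.5]
[-0.2 -0.2]
w [281.40591774 274.65718961] 136.671875 [402.67411747 195.58089737]
w [281.358494   204.94368038] 182.34375 [473.85508644 186.5525427 ]
w [281.40982716 119.92123945] 248.15625 [542.86988204 177.70866311]
```

View pics/w13.png

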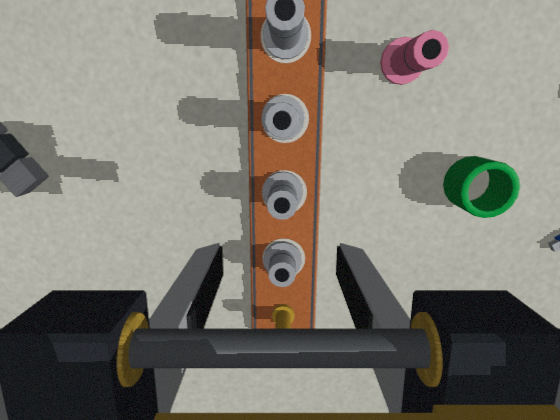

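Request:
jog_arm(
  moves=[
    [0,-20,5,0],
    [0,-40,5,0],
    [0,-45,5,0],
    [0,-45,5,0],
    [0,-40,0,0],
  ],
)

```text
t: 39.1
position: [0.4717, -0.0076, 0.2107]
tcp_rot: [0.998, -0.056, -0.016, -0.013]
ft_force: [1.2, 0.1, -0.1]
width: 0.0599
```

```bash
python3 - <<'E'
from bench import arm,cams
from h import *
M={.048:(169.9,274.8),.064:(175.3,241.7),.08:(180.7,208.9),.096:(186,176.4)}
for n in(0,1):
  c=cams.capture("top")
  for h,m in M.items():
    g=onz(c,*m,.01)[:2];d,a=dark(c["frame"],*proj(c,[*g,h]),r=5);print(h,((onz(c,*d,h)[:2]-g)*1e3).round(1),round(a))
cv2.imwrite("pics/t14.png",cv2.resize(c["frame"][130:330,130:270],None,fx=4,fy=3,interpolation=cv2.INTER_CUBIC))
cv2.imwrite("pics/s14.png",cams.capture("scene")["frame"])
E
python3 st.py
```

```text
0.048 [0.1 3.3] 10
0.064 [1.7 0.7] 24
0.08 [-0.  -0.2] 74
0.096 [ 0.9 -0. ] 22
0.048 [-0.6  0. ] 26
0.064 [1.5 1.3] 21
0.08 [-0.1 -3.1] 80
0.096 [ 0.9 -0. ] 22
t 39.25 pos mm [471.6  -7.7 210.1] fingers dir xy deg [-1.87  1.59] jaw ang -96.8 w 60.1 F [-1.2 -0.   0.3]
```

View pics/t14.png

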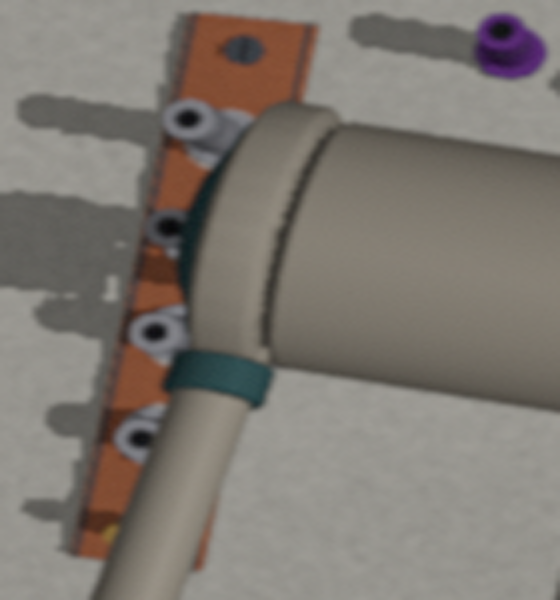

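View pics/s14.png

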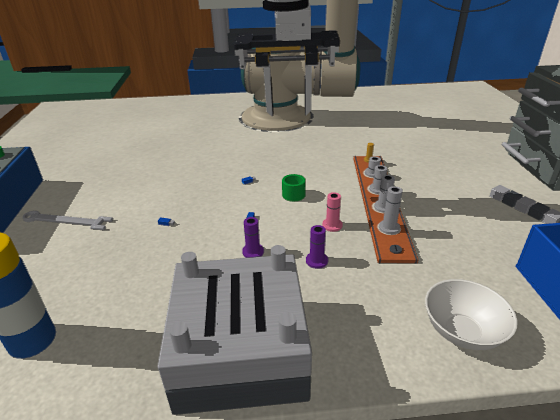

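Request:
jog_arm(
  moves=[
    [0,-45,3,0],
    [0,-45,3,0],
    [0,-45,3,0],
    [0,-45,3,0],
    [0,-40,3,0],
  ],
)

```text
t: 39.75
position: [0.4703, -0.2221, 0.2208]
tcp_rot: [0.998, -0.051, -0.02, -0.018]
ft_force: [-0.1, 0.3, -0.3]
width: 0.0604
```

Request:
jog_arm(
  moves=[
    [0,-20,0,0],
    [0,0,0,0],
    [0,0,0,0],
    [0,0,0,0],
    [0,0,0,0],
  ],
)

```text
t: 40.25
position: [0.4713, -0.2393, 0.2171]
tcp_rot: [0.998, -0.051, -0.022, -0.021]
ft_force: [0.4, 0.3, -0.7]
width: 0.0601
```

```bash
python3 - <<'E'
from bench import arm,cams
from h import *
M={.048:(169.9,274.8),.064:(175.3,241.7),.08:(180.7,208.9),.096:(186,176.4)}
c=cams.capture("top")
for h,m in M.items():
    g=onz(c,*m,.01)[:2];d,a=dark(c["frame"],*proj(c,[*g,h]),r=5);print(h,((onz(c,*d,h)[:2]-g)*1e3).round(1),round(a))
cv2.imwrite("pics/t15.png",cv2.resize(c["frame"][130:330,130:270],None,fx=4,fy=3,interpolation=cv2.INTER_CUBIC))
E
python3 st.py
```

```text
0.048 [-0.4  1.2] 19
0.064 [1.5 1.3] 20
0.08 [1.1 1.7] 35
0.096 [0.6 0.1] 22
t 40.3 pos mm [ 471.2 -239.2  217.2] fingers dir xy deg [-2.42  2.52] jaw ang -95.9 w 60.4 F [ 0.3  0.9 -0.3]
```

View pics/t15.png

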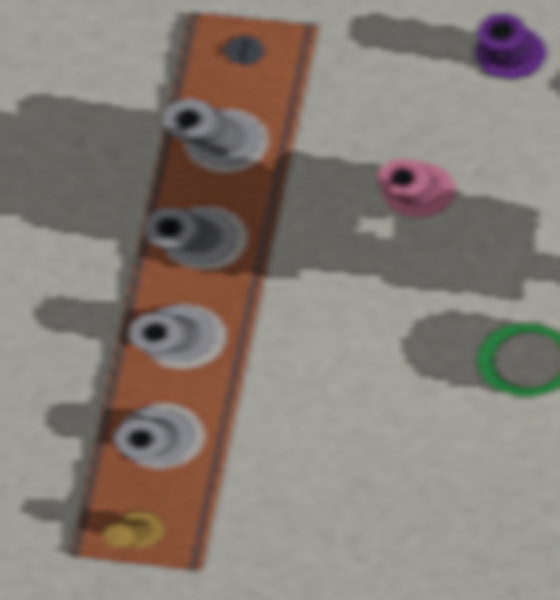

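The top view shows all four bushes upright on their marks in the right order, each about 2 mm or less off centre. The gripper is empty and well clear, so I'm handing in.

```bash
python3 -c "
from bench import arm;print(arm.finish_job())"
```

```text
the job is handed in; nothing more can be done
None
```

All four bushes are standing released on the white marks in height order: bush38 next to the brass post, then bush54, bush70, and bush86 on the farthest mark. I handed in at about 40 s, with the gripper empty and well clear.

- **Centring:** every bush measured about 2 mm or less off its mark centre. The scene camera gave at most 1.5 mm and the top camera at most about 2.0 mm. bush70 and bush54 are the worst; I judged that close enough and did not re-grip them.
- **Camera disagreement:** the top camera reads about 3 mm lower in y than the scene and wrist cameras. I compared each bush with its mark in the same camera so this would not matter. One top-view reading was spoiled by the arm blocking the view, and I repeated it after moving the arm away.
- **Tool tilt:** the tool drifted up to about 5° off vertical during the moves. Each bush was therefore set down on one edge and settled upright when released. None tipped over, and wrist force readings stayed under 6 N.

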